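# Put the disc-cutter punches away in their caddy

## Robot

A 6-joint arm with a two-finger parallel gripper is mounted at the origin on the work surface. World frame = base frame: x ahead of the robot, y to its left, z up, the work surface at z = 0. Lengths are in mm, angles in rad, forces in N, time in s.
With the tool pointing down it reaches from about 350 to 975 mm from the base axis. Payload 7.1 kg.
Tool frame: the origin (TCP) lies on the mounting face of the last link; the fingertips stand 182 mm ahead of it and the grasp point (between the pads) lies pinch_z ahead of it (pinch_z is the distance from the TCP to the grasp point, in mm); z points along the fingers, y is the line along which they close (so a half turn about z gives the same grasp; the last joint's range is limited). The gripper opens to 88 mm and grips with 3 to 60 N. Pads are 20 mm wide; open, the fingers measure 115 mm over their backs; the gripper's body (75 mm by 178 mm) begins 61 mm behind the grasp point.
Start: joints at [-1.271, 0.423, 1.63, -0, 1.089, -0.019], TCP at [195.91, -593.486, 404.675] pointing down, gripper open.
Joint ranges: [-3, 3], [-0.9, 2.11], [0.09, 2.58], [-1.31, 4.45], [0.11, 2.69], [-2.54, 2.54]. Speed limits (rad/s): [2.39, 2.39, 3.01, 3.14, 3.14, 3.14].

## Interface

Orientations are given as a unit quaternion [x, y, z, w].
In Python, from workcell import * gives the robot as it stands.
- The arm moves only by the tool apply_moves, never from a script. Its argument "rows" is a list of rows, each an object of numbers: "x", "y", "z": the shift along the world's x, y, z in a scale on which 1.0 is 0.6 m; "roll": the turn about the world's z in fractions of the full range, 1 being 2 pi rad. A call has 1 to 10 rows; each row is the pose to reach, as a shift and turn from the pose commanded when the call began; what a row does not reach only later rows make up. A row lasts 1/10 s, in which the tool goes at most 50 mm and 8.59 degrees, less where a joint would pass 70% of its speed; a pose out of reach is approached as far as the arm can. A shift or turn number past 1, either way, is cut back to 1. A call with a gripper value outside its range is refused whole. "hand" is the closure, from -1 (fully open) to 1 (shut), set as the call begins (left out, the last holds). The fingers move at their own pace and stop on an object; "force" is the grip in N (left out, the last holds). Time passes only in rows, so rows that repeat a pose let the fingers close. It gives the time, the measured TCP pose, the force, the opening and the grip force at its end, in the units of the state.
- state(): the state, without advancing time (a new reading comes with each control period).
- camera(name): name is "scene" or "top" or "wrist"; returns the picture (480x640x3 uint8, blue, green, red); there is no depth.
- camera_params(name): a dict with "camera_matrix" (3x3 intrinsics, pixels), "k1" (the pictures are not rectified: a ray, as slopes to the right and down, at radius r is drawn at 1 + k1 r^2 times it, then the intrinsics apply), "rvec" (rotation vector, rad) and "tvec" (3), from world to camera coordinates, as OpenCV has them; the wrist camera has in their place "T_tool_cam" (4x4, takes a point from camera to tool coordinates, whose origin is the TCP and whose axes are the flange's). Camera axes: x right, y down, z forward; pixel columns grow to the right and rows downward; lengths in mm; the calibration is good to about 2 mm. A picture is of the moment at which its call begins: read the wrist's pose just before it. camera_params takes no time and is no camera call.
- hand_in(): hands the job in; it is judged then, once.
The state is a dict: "time": time; "q": joint angles; "qvel": joint speeds; "tau": joint torques, N m; "position": TCP position; "tool_rot": TCP orientation; "contact_force": force on the tool from outside, world axes, zero at the start; "ft_torque": the same for the moment, N m; "opening": opening from 0.0 (shut) to 1.0 (fully open); "gripper_force": force on a finger pad.
Only numpy, scipy, OpenCV 4.12 (cv2) and the standard library are available. Lean on these libraries where they do the work, as an engineer would, in place of code of your own. Each camera call takes 0.05 s, during which the arm holds its last target. There are 200 camera calls.

## Task

Gather the four flat-topped steel punches from the jeweller's bench into the wooden caddy: stand each one upright in the round pocket made for its size, the thinnest punch in the smallest hole and so on up to the thickest in the largest, fully down on the pocket's floor. The two ball-headed punches do not belong in it: leave them standing where they are.

Things in the scene. Friction and masses are not known exactly. Their poses are not given: they have to be found in the camera images.
- punch_16: The thinnest flat-topped disc-cutter punch: a plain solid steel cylinder, 16 mm in diameter, 55 mm tall, standing upright on the bench (about 86 g). Origin: centre of its underside; z up along its axis.
- punch_24: The second thinnest flat-topped disc-cutter punch: a plain solid steel cylinder, 24 mm in diameter, 55 mm tall, standing upright on the bench (about 194 g). Origin: centre of its underside; z up along its axis.
- punch_32: The second thickest flat-topped disc-cutter punch: a plain solid steel cylinder, 32 mm in diameter, 55 mm tall, standing upright on the bench (about 345 g). Origin: centre of its underside; z up along its axis.
- punch_40: The thickest flat-topped disc-cutter punch: a plain solid steel cylinder, 40 mm in diameter, 55 mm tall, standing upright on the bench (about 539 g). Origin: centre of its underside; z up along its axis.
- pocket_16: Pocket with the smallest hole, for the 16 mm punch: light wood block 78 x 78 x 22 mm, in its top a central round hole 34 mm wide, 18 mm deep. One of four blocks, 2 x 2 at 80 mm pitch in any order, in a fixed dark wood caddy 174 mm square with a lower rim. Origin: centre of its underside, 5 mm above the bench; hole floor at 4 mm, mouth at 22 mm above it. x, y along its sides, z up.
- pocket_24: Pocket with the second smallest hole, for the 24 mm punch: light wood block 78 x 78 x 22 mm, in its top a central round hole 42 mm wide, 18 mm deep. One of four blocks, 2 x 2 at 80 mm pitch in any order, in a fixed dark wood caddy 174 mm square with a lower rim. Origin: centre of its underside, 5 mm above the bench; hole floor at 4 mm, mouth at 22 mm above it. x, y along its sides, z up.
- pocket_32: Pocket with the second largest hole, for the 32 mm punch: light wood block 78 x 78 x 22 mm, in its top a central round hole 50 mm wide, 18 mm deep. One of four blocks, 2 x 2 at 80 mm pitch in any order, in a fixed dark wood caddy 174 mm square with a lower rim. Origin: centre of its underside, 5 mm above the bench; hole floor at 4 mm, mouth at 22 mm above it. x, y along its sides, z up.
- pocket_40: Pocket with the largest hole, for the 40 mm punch: light wood block 78 x 78 x 22 mm, in its top a central round hole 58 mm wide, 18 mm deep. One of four blocks, 2 x 2 at 80 mm pitch in any order, in a fixed dark wood caddy 174 mm square with a lower rim. Origin: centre of its underside, 5 mm above the bench; hole floor at 4 mm, mouth at 22 mm above it. x, y along its sides, z up.
- ball_small: Ball-headed doming punch that does not belong in the caddy: a steel 24 mm ball on a 14 mm shank with a 24 mm round foot 10 mm high, 62 mm tall in all, standing upright on the bench. Origin: centre of the underside of its foot; z up along its shank.
- ball_large: Ball-headed doming punch that does not belong in the caddy: a steel 34 mm ball on a 14 mm shank with a 24 mm round foot 10 mm high, 62 mm tall in all, standing upright on the bench. Origin: centre of the underside of its foot; z up along its shank.
Things that resemble listed ones, but are neither listed nor needed, are in the scene too. What is shaped like the ball_small but orange is not meant. Leave any green look-alike of the ball_large alone.

How it is judged:
By the outcome, as a careful person would: the job done as asked, in the order asked, and still so for the second after the job is handed in, with the robot touching nothing.
It also fails if it takes over 96 s, if anything falls off the work surface, if the arm or the gripper's body presses on something with over 40 N, if the wrist force passes 120 N, or if a joint passes its speed limit or range.

## Working session

There is one attempt and no reset: what is moved stays moved. The work goes in short steps, Python scripts to look and compute and a tool call to move; the robot and the scene stay as the last step left them, time stands still between calls to the robot, and variables do not carry over. Pictures are saved under pics/ and viewed, at most 14 in all, crops included, and the job is handed in when it is done.

Besides the shell and the picture viewer there is one more tool, called as a command line: name --argument value ..., lists and objects as JSON in quotes. apply_moves: Moves the arm, as the interface text tells. Its arguments: {"type":"object","properties":{"rows":{"type":"array"},"hand":{"type":"number"},"force":{"type":"number"}},"required":["rows"]}

```bash
mkdir -p pics
python3 - <<'E'
from workcell import *
import cv2
for n in("top","scene"):
    cv2.imwrite(f"pics/{n}0.png",camera(n)); print(n,camera_params(n))
print(camera_params("wrist")); print(state())
try: print(pinch_z)
except Exception as e: print(e)
E
ls
```

```text
top {'camera_matrix': array([[445.4209531 ,   0.        , 330.27970357],
       [  0.        , 445.4209531 , 233.62256359],
       [  0.        ,   0.        ,   1.        ]]), 'k1': -0.08446571224072869, 'rvec': array([ 2.10609278, -2.16431499,  0.15030334]), 'tvec': array([-17.91180822, 547.28650675, 802.8665341 ])}
scene {'camera_matrix': array([[459.94210793,   0.        , 313.41958987],
       [  0.        , 459.94210793, 233.33869142],
       [  0.        ,   0.        ,   1.        ]]), 'k1': -0.023785366979545777, 'rvec': array([ 2.17583991,  0.86158392, -0.39371831]), 'tvec': array([-381.48590281, -224.38167696, 1182.51139866])}
{'camera_matrix': array([[331.69866217,   0.        , 323.04352296],
       [  0.        , 331.69866217, 240.37337613],
       [  0.        ,   0.        ,   1.        ]]), 'k1': -0.008261184928392803, 'T_tool_cam': array([[-1.15464696e-03, -9.66577708e-01, -2.56371219e-01,
         7.06888644e+01],
       [ 9.99999277e-01, -1.03003862e-03, -6.20326100e-04,
         3.80073509e-02],
       [ 3.35521123e-04, -2.56371750e-01,  9.66578198e-01,
         1.94991993e+01],
       [ 0.00000000e+00,  0.00000000e+00,  0.00000000e+00,
         1.00000000e+00]])}
{'time': 0.1, 'q': array([-1.27101350e+00,  4.23752091e-01,  1.63060707e+00,  1.05371741e-05,
        1.08861947e+00, -1.90247367e-02]), 'qvel': array([-8.33354832e-04, -1.70150757e-06, -3.20630302e-03, -5.49678711e-04,
        1.44428849e-03, -9.66645327e-04]), 'tau': array([-8.89711846e-04, -5.45611167e+01, -2.74326342e+01,  6.44924724e-02,
        1.88768719e-02, -3.74844706e-05]), 'position': array([ 195.83197993, -593.25858465,  403.98951824]), 'tool_rot': array([ 9.87322248e-01,  1.58727121e-01, -9.23415789e-05, -6.86824599e-04]), 'contact_force': array([ 0.44024153, -0.95651222,  0.22809792]), 'ft_torque': array([ 0.01415601,  0.02741899, -0.00245614]), 'gripper_force': 0.0, 'opening': 1.0001898323165666}
163.3
pics
```

View pics/top0.png

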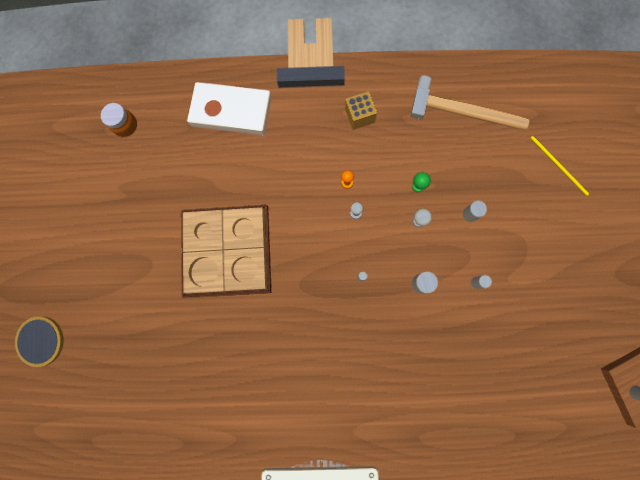

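View pics/scene0.png

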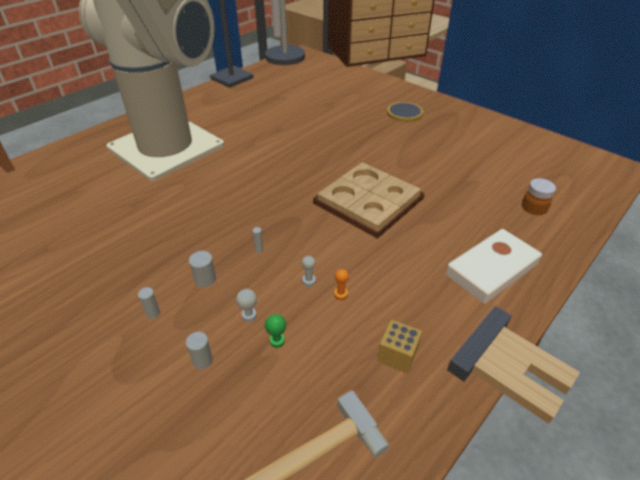

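The top view shows the flat punches at about (363,276) 16 mm, (484,282) 24 mm, (477,210) 32 mm and (426,283) 40 mm. The caddy is centred at about (224,250), with the largest hole bottom-left and the smallest top-left. The scene view shows the same things from the far side. Next I'll segment the punches and enlarge the caddy.

```bash
cat > h.py <<'E'
from workcell import *
import numpy as np, cv2
from scipy.optimize import least_squares
from scipy.spatial.transform import Rotation as R
def proj(n,P,s=None):
    c=camera_params(n); P=np.atleast_2d(P).astype(float)
    if n=="wrist":
        Tt=np.eye(4); Tt[:3,:3]=R.from_quat(s["tool_rot"]).as_matrix(); Tt[:3,3]=s["position"]
        M=np.linalg.inv(Tt@c["T_tool_cam"]); Q=P@M[:3,:3].T+M[:3,3]
    else: Q=P@cv2.Rodrigues(c["rvec"])[0].T+c["tvec"]
    p=Q[:,:2]/Q[:,2:]; p=p*(1+c["k1"]*(p**2).sum(1,keepdims=True)); K=c["camera_matrix"]
    return p*[K[0,0],K[1,1]]+K[:2,2]
def triang(obs,x0=(550,0,30)):   # obs: list of (cam,(u,v),state)
    f=lambda x:np.concatenate([proj(n,x,s)[0]-uv for n,uv,s in obs])
    r=least_squares(f,x0); return r.x,r.fun
a=np.linspace(0,2*np.pi,60); circ=np.c_[np.cos(a),np.sin(a)]
def cyl(x,y,r,h): return np.r_[np.c_[circ*r+[x,y],0*a],np.c_[circ*r+[x,y],0*a+h]]
def bbox(n,P,s=None):
    p=proj(n,P,s); return np.r_[p.min(0),p.max(0)]
def greymask(im):
    hsv=cv2.cvtColor(im,cv2.COLOR_BGR2HSV); m=((hsv[...,1]<75)&(hsv[...,2]>60)).astype(np.uint8)
    return m
def blobs(im,lo=20,hi=4000):
    k,l,st,ce=cv2.connectedComponentsWithStats(greymask(im))
    return [(st[i,:4],st[i,4],ce[i]) for i in range(1,k) if lo<st[i,4]<hi]
E
python3 - <<'E'
from h import *
for n in("top","scene"):
    im=cv2.imread(f"pics/{n}0.png")
    for b,A,c in blobs(im):
        if (n=="top" and 330<c[0]<500 and 160<c[1]<310) or (n=="scene" and 120<c[0]<350 and 215<c[1]<380): print(n,b,A,c.round(1))
t=cv2.imread("pics/top0.png")[195:305,170:280]; s=cv2.imread("pics/scene0.png")[150:250,305:435]
o=np.zeros((560,800,3),np.uint8)
o[:330,:330]=cv2.resize(t,None,fx=3,fy=3,interpolation=2); o[:300,360:750]=cv2.resize(s,None,fx=3,fy=3,interpolation=2)
o[340:550,:390]=cv2.resize(cv2.imread("pics/scene0.png")[215:285,130:260],None,fx=3,fy=3)
cv2.imwrite("pics/c1.png",o)
E
```

```text
top [463 200  24  22] 346 [474.6 210.7]
top [350 202  13  17] 174 [356.  210.2]
top [413 209  19  18] 264 [421.7 217.5]
top [358 272   9   9] 67 [361.9 276. ]
top [412 272  26  22] 444 [424.8 282.5]
top [471 275  21  13] 215 [481.4 281.6]
scene [252 227  11  26] 195 [257.5 238.8]
scene [189 250  27  37] 735 [202.1 267.9]
scene [302 256  14  31] 326 [308.3 271. ]
scene [138 287  22  31] 423 [148.6 301.7]
scene [236 289  21  33] 500 [246.9 303.7]
scene [186 331  26  38] 717 [198.8 349.2]
```

View pics/c1.png

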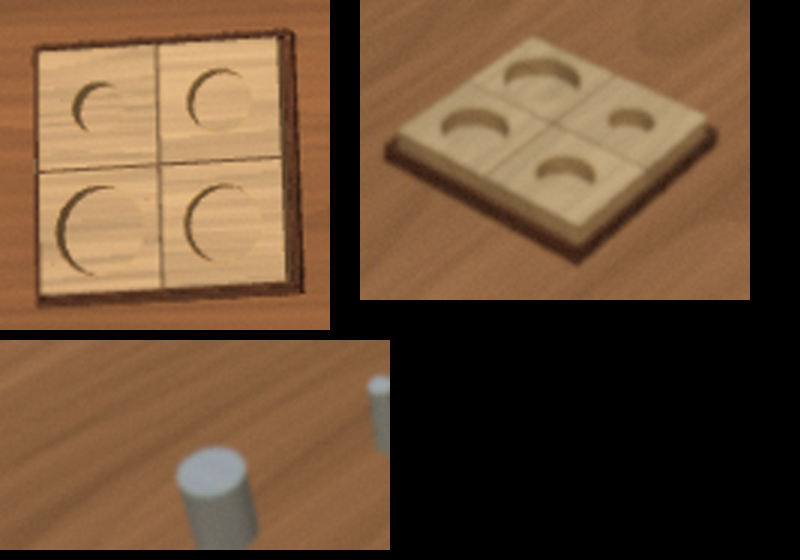

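The crop shows the caddy's pockets clearly: in the top view 16 is top-left, 24 top-right, 40 bottom-left and 32 bottom-right. In the scene view 16 is right, 24 bottom, 40 top and 32 left. The caddy's centre cross is at crop (160,163) in the top view and (553,122) in the scene view.

Run:
```python
from h import *
T=lambda u,v:np.array([u/3-.33+170,v/3-.33+195]); S=lambda u,v:np.array([(u-360)/3-.33+305,v/3-.33+150])
# TL,TR,BL,BR,centre
t=np.array([T(38,47),T(278,38),T(40,296),T(287,286),T(160,163)])
s=np.array([S(708,121),S(577,230),S(533,36),S(396,134),S(553,122)])
L=np.array([[1,1],[1,-1],[-1,1],[-1,-1],[0,0]])*79
def P(p,L=L):
    c,sn=np.cos(p[3]),np.sin(p[3]); return np.c_[L@np.array([[c,sn],[-sn,c]])+p[:2],np.full(len(L),p[2])]
f=lambda p:np.r_[(proj("top",P(p))-t).ravel(),(proj("scene",P(p))-s).ravel()]
r=least_squares(f,[550,200,27,0],loss="soft_l1"); print("caddy",r.x.round(3)); print(f(r.x).round(1))
print("cross triang",triang([("top",t[4],None),("scene",s[4],None)]))
print("pockets 16,24,40,32:",P(r.x,L[:4]/79*40).round(1))
B={16:([358,272,9,9],[252,227,11,26]),24:([471,275,21,13],[138,287,22,31]),32:([463,200,24,22],[186,331,26,38]),40:([412,272,26,22],[189,250,27,37])}
for d,(a1,b1) in B.items():
    x0=triang([("top",np.array(a1[:2])+np.array(a1[2:])/2,None),("scene",np.array(b1[:2])+np.array(b1[2:])/2,None)])[0]
    o=np.r_[a1[0]-.5,a1[1]-.5,a1[0]+a1[2]-.5,a1[1]+a1[3]-.5,b1[0]-.5,b1[1]-.5,b1[0]+b1[2]-.5,b1[1]+b1[3]-.5]
    g=lambda p:np.r_[bbox("top",cyl(*p)),bbox("scene",cyl(*p))]-o
    q=least_squares(g,[*x0[:2],d/2,55],loss="soft_l1",diff_step=1e-3); print(d,q.x.round(1),g(q.x).round(1))
for n,a1,b1 in(("small",(356,210),(308,264)),("large",(423,217),(247,299))): print(n,triang([("top",a1,None),("scene",b1,None)])[0].round(1))
s=state(); print(R.from_quat(s["tool_rot"]).as_matrix().round(3))
```

```text
caddy [5.23911e+02 1.76151e+02 2.54570e+01 2.40000e-02]
[ 0.9  1.5  0.1  0.2  0.3 -1.1 -0.7 -1.5  0.1  0.5 -0.3 -0.7 -0.  -0.9
 -0.   0.8  0.6 -1.1  0.   0.9]
cross triang (array([524.3717777 , 175.34535144,  28.71571191]), array([ 0.05213967,  0.04765404,  0.07599711, -0.01921519]))
pockets 16,24,40,32: [[562.9 217.1  25.5]
 [564.9 137.1  25.5]
 [483.  215.2  25.5]
 [484.9 135.2  25.5]]
16 [464.9 -90.9   7.2  55.2] [ 0.1  0.1  0.3  0.4  0.8 -0.1 -0.   0.3]
24 [ 448.3 -316.9   10.8   57.1] [ 0.2  0.4 -0.2  0.1  0.2 -0.2  0.1  0.8]
32 [ 585.1 -314.5   14.8   57.8] [ 0.2  0.8  0.1 -0.3 -0.  -0.1  0.5  0.3]
40 [ 449.1 -208.1   19.3   56.2] [-0.   0.2 -0.1 -0.1 -0.1 -0.   0.1  0.3]
small [590.7 -82.8  43.9]
large [ 573.8 -208.7   45.8]
[[ 0.95   0.313 -0.   ]
 [ 0.313 -0.95   0.001]
 [ 0.    -0.001 -1.   ]]
```

Careful with the scale: shifts go in shares of 0.6 m and turns go in shares of 2 pi rad. That gives: 0.45 m / 0.6 = 0.75, 0.405 m / 0.6 = 0.675.

apply_moves --rows '[{"x": 0.04,"y": 0.075,"z": -0.0083},{"x": 0.08,"y": 0.15,"z": -0.025},{"x": 0.12,"y": 0.225,"z": -0.0417},{"x": 0.16,"y": 0.3,"z": -0.0583},{"x": 0.2,"y": 0.375,"z": -0.075},{"x": 0.24,"y": 0.45,"z": -0.0917},{"x": 0.28,"y": 0.525,"z": -0.1083},{"x": 0.32,"y": 0.6,"z": -0.125},{"x": 0.36,"y": 0.675,"z": -0.1417},{"x": 0.4,"y": 0.75,"z": -0.1583}]' --hand -1 --force 30

```text
validation failed for argument at $.ro...
```

Scaled: 0.0525 m / 0.6 = 0.0875, 0.04 m / 0.6 = 0.0667.

apply_moves --rows '[{"x": 0.0167,"y": 0.0333,"z": -0.0083},{"x": 0.0333,"y": 0.0667,"z": -0.0167},{"x": 0.0483,"y": 0.0875,"z": -0.0167},{"x": 0.0483,"y": 0.0875,"z": -0.0167},{"x": 0.0483,"y": 0.0875,"z": -0.0167}]'

```text
validation failed for argument at $.ro...
```

Run:
```python
from h import *
s=state(); im=camera("wrist"); print(s["position"],s["tool_rot"],s["contact_force"])
for n,p in(("bottom est",(464.9,-90.9,0)),("top est",(464.9,-90.9,55)),("ball",(590.7,-82.8,50))): 
    uv=proj("wrist",p,s)[0]; print(n,uv); cv2.circle(im,tuple(int(round(v)) for v in uv),2,(0,0,255),-1)
cv2.imwrite("pics/w1.png",im)
```

```text
[ 195.83197993 -593.25858465  403.98951824] [ 9.87322248e-01  1.58727121e-01 -9.23415789e-05 -6.86824599e-04] [ 0.44024153 -0.95651222  0.22809792]
bottom est [-118.47157216 -242.40524707]
top est [-211.08529807 -324.35020315]
ball [-213.22614772 -553.40038738]
```

View pics/w1.png

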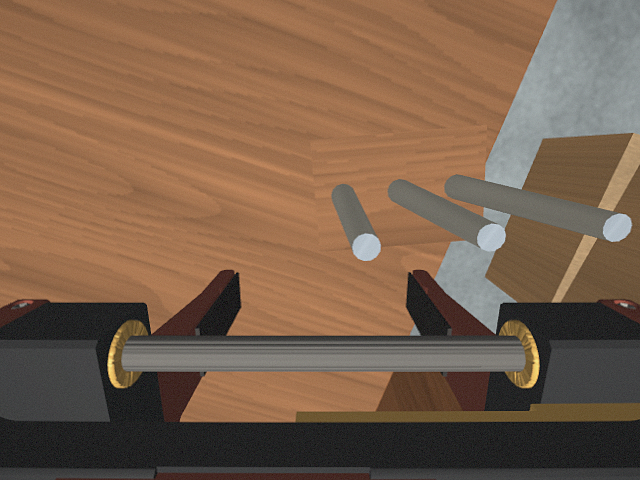

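The wrist view at the start pose shows only three rods of a rack on the right, around (365–615,240), which my path moves away from. The move calls were refused, so I'm adding every key to each row.

Scaled: 0.45 m / 0.6 = 0.75, 0.405 m / 0.6 = 0.675.

apply_moves --rows '[{"x": 0.04,"y": 0.075,"z": 0,"roll": 0},{"x": 0.08,"y": 0.15,"z": 0,"roll": 0},{"x": 0.12,"y": 0.225,"z": -0.0167,"roll": 0},{"x": 0.16,"y": 0.3,"z": -0.0417,"roll": 0},{"x": 0.2,"y": 0.375,"z": -0.0667,"roll": 0},{"x": 0.24,"y": 0.45,"z": -0.0917,"roll": 0},{"x": 0.28,"y": 0.525,"z": -0.1083,"roll": 0},{"x": 0.32,"y": 0.6,"z": -0.125,"roll": 0},{"x": 0.36,"y": 0.675,"z": -0.1417,"roll": 0},{"x": 0.4,"y": 0.75,"z": -0.1583,"roll": 0}]' --hand -1 --force 30

```text
time: 1.15
position: [426.7, -160.0, 313.5]
tool_rot: [0.987, 0.159, 0.0, 0.0]
contact_force: [0.7, 0.6, -0.9]
opening: 0.999
gripper_force: 0.0
```

Scaled: 0.0525 m / 0.6 = 0.0875, 0.04 m / 0.6 = 0.0667.

apply_moves --rows '[{"x": 0.0167,"y": 0.0333,"z": -0.0083,"roll": 0},{"x": 0.0333,"y": 0.0667,"z": -0.0167,"roll": 0},{"x": 0.0483,"y": 0.0875,"z": -0.0167,"roll": 0},{"x": 0.0483,"y": 0.0875,"z": -0.0167,"roll": 0},{"x": 0.0483,"y": 0.0875,"z": -0.0167,"roll": 0}]'

```text
time: 1.65
position: [455.0, -109.4, 303.7]
tool_rot: [0.987, 0.159, -0.0, -0.0]
contact_force: [0.8, 0.3, 0.1]
opening: 1.001
gripper_force: 0.0
```

Run:
```python
from h import *
s=state(); im=camera("wrist"); print(s["position"],s["tool_rot"],s["contact_force"])
for n,p in(("bottom est",(464.9,-90.9,0)),("top est",(464.9,-90.9,55)),("ball",(590.7,-82.8,50))): 
    uv=proj("wrist",p,s)[0]; print(n,uv); cv2.circle(im,tuple(int(round(v)) for v in uv),2,(0,0,255),-1)
cv2.imwrite("pics/w2.png",im)
```

```text
[ 454.97576379 -109.38564672  303.67110051] [ 9.87246012e-01  1.59202005e-01 -1.82089346e-04 -2.98714014e-06] [0.7500369  0.27344063 0.06629854]
bottom est [306.63696668 218.16694347]
top est [302.90566362 233.02711095]
ball [350.55706104  43.69940067]
```

View pics/w2.png

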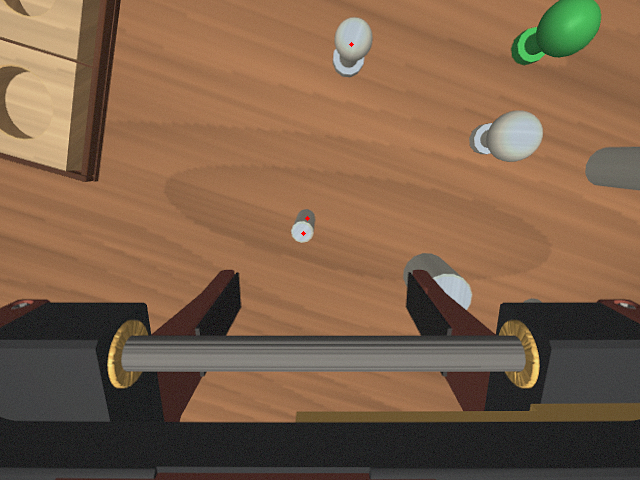

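The wrist view confirms the estimate: the 16 mm punch's top is at (303,232), right on the prediction. The pose stopped short of what I asked, so I'll correct from measured values.

Scaled: -0.02 m / 0.6 = -0.0333, 0.018 m / 0.6 = 0.03.

apply_moves --rows '[{"x": 0.0083,"y": 0.015,"z": -0.0167,"roll": 0},{"x": 0.0167,"y": 0.03,"z": -0.0333,"roll": 0},{"x": 0.0167,"y": 0.03,"z": -0.0333,"roll": 0},{"x": 0.0167,"y": 0.03,"z": -0.0333,"roll": 0}]'

```text
time: 2.1
position: [465.0, -91.1, 283.1]
tool_rot: [0.987, 0.159, -0.001, -0.0]
contact_force: [1.1, 0.3, 0.3]
opening: 1.002
gripper_force: 0.0
```

Scaled: -0.078 m / 0.6 = -0.13, -0.07 m / 0.6 = -0.1167.

apply_moves --rows '[{"x": 0,"y": 0,"z": -0.0333,"roll": 0},{"x": 0,"y": 0,"z": -0.0667,"roll": 0},{"x": 0,"y": 0,"z": -0.1,"roll": 0},{"x": 0,"y": 0,"z": -0.1167,"roll": 0},{"x": 0,"y": 0,"z": -0.13,"roll": 0},{"x": 0,"y": 0,"z": -0.13,"roll": 0}]'

```text
time: 2.7
position: [464.9, -91.4, 205.2]
tool_rot: [0.987, 0.159, -0.001, -0.0]
contact_force: [-0.7, -0.8, 0.7]
opening: 0.999
gripper_force: 0.0
```

apply_moves --rows '[{"x": 0,"y": 0,"z": 0,"roll": 0},{"x": 0,"y": 0,"z": 0,"roll": 0},{"x": 0,"y": 0,"z": 0,"roll": 0},{"x": 0,"y": 0,"z": 0,"roll": 0},{"x": 0,"y": 0,"z": 0,"roll": 0},{"x": 0,"y": 0,"z": 0,"roll": 0},{"x": 0,"y": 0,"z": 0,"roll": 0},{"x": 0,"y": 0,"z": 0,"roll": 0},{"x": 0,"y": 0,"z": 0,"roll": 0},{"x": 0,"y": 0,"z": 0,"roll": 0}]' --hand 1 --force 30

```text
time: 3.7
position: [465.1, -91.4, 205.8]
tool_rot: [0.987, 0.159, -0.0, 0.0]
contact_force: [-0.5, -1.1, -0.5]
opening: 0.177
gripper_force: 30.0
```

Scaled: 0.09 m / 0.6 = 0.15, 0.085 m / 0.6 = 0.1417.

apply_moves --rows '[{"x": 0,"y": 0,"z": 0.0167,"roll": 0},{"x": 0,"y": 0,"z": 0.05,"roll": 0},{"x": 0,"y": 0,"z": 0.0917,"roll": 0},{"x": 0,"y": 0,"z": 0.125,"roll": 0},{"x": 0,"y": 0,"z": 0.1417,"roll": 0},{"x": 0,"y": 0,"z": 0.15,"roll": 0}]'

```text
time: 4.3
position: [465.2, -91.4, 296.9]
tool_rot: [0.987, 0.159, 0.001, 0.0]
contact_force: [0.0, -0.2, -0.9]
opening: 0.179
gripper_force: 30.0
```

Scaled: 0.308 m / 0.6 = 0.5133, 0.296 m / 0.6 = 0.4933.

apply_moves --rows '[{"x": 0.01,"y": 0.03,"z": 0,"roll": 0},{"x": 0.0267,"y": 0.0833,"z": 0,"roll": 0},{"x": 0.0467,"y": 0.1467,"z": 0,"roll": 0},{"x": 0.0667,"y": 0.21,"z": 0,"roll": 0},{"x": 0.0867,"y": 0.2733,"z": 0,"roll": 0},{"x": 0.1067,"y": 0.3367,"z": 0,"roll": 0},{"x": 0.1267,"y": 0.4,"z": 0,"roll": 0},{"x": 0.145,"y": 0.455,"z": 0,"roll": 0},{"x": 0.1567,"y": 0.4933,"z": 0,"roll": 0},{"x": 0.1633,"y": 0.5133,"z": 0,"roll": 0}]'

```text
time: 5.3
position: [563.2, 218.5, 294.9]
tool_rot: [0.987, 0.16, -0.0, 0.0]
contact_force: [0.0, -0.8, -0.4]
opening: 0.176
gripper_force: 30.0
```

apply_moves --rows '[{"x": 0,"y": 0,"z": 0,"roll": 0},{"x": 0,"y": 0,"z": 0,"roll": 0}]'

```text
time: 5.5
position: [562.6, 215.9, 295.1]
tool_rot: [0.987, 0.159, -0.001, 0.0]
contact_force: [1.1, -0.2, -1.3]
opening: 0.171
gripper_force: 30.0
```

Run:
```python
from h import *
s=state(); im=camera("wrist"); print(s["position"],s["opening"],s["gripper_force"])
for p,r in(((562.9,217.1),17),((564.9,137.1),21),((483,215.2),29),((484.9,135.2),25)):
    uv=proj("wrist",np.c_[circ*r+p,0*a+27],s); cv2.polylines(im,[uv.round().astype(np.int32)],True,(0,0,255),1)
cv2.imwrite("pics/w3.png",im)
```

```text
[562.59205813 215.85890211 295.09658311] 0.17114253238981397 29.997510945395334
```

View pics/w3.png

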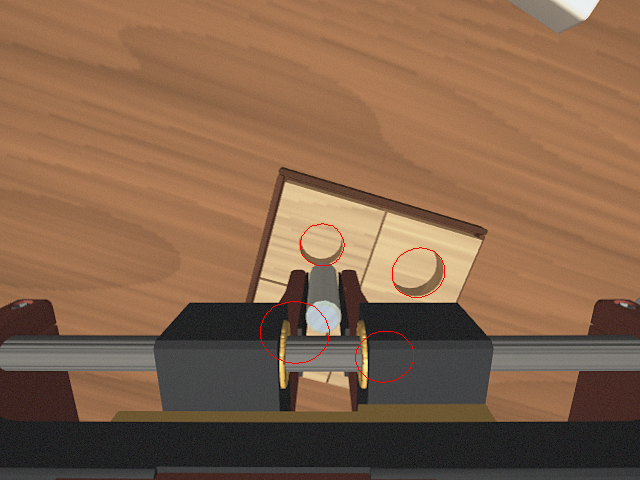

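The wrist view shows the gripped 16 mm punch upright, and the projected circles lie on the hole mouths at (321,244) and (418,272). I'm lowering it.

Scaled: -0.079 m / 0.6 = -0.1317, -0.078 m / 0.6 = -0.13.

apply_moves --rows '[{"x": 0,"y": 0.0017,"z": -0.0333,"roll": 0},{"x": 0,"y": 0.0017,"z": -0.0667,"roll": 0},{"x": 0,"y": 0.0017,"z": -0.0917,"roll": 0},{"x": 0,"y": 0.0017,"z": -0.11,"roll": 0},{"x": 0,"y": 0.0017,"z": -0.12,"roll": 0},{"x": 0,"y": 0.0017,"z": -0.1267,"roll": 0},{"x": 0,"y": 0.0017,"z": -0.13,"roll": 0},{"x": 0,"y": 0.0017,"z": -0.1317,"roll": 0},{"x": 0,"y": 0.0017,"z": -0.1317,"roll": 0}]'

```text
time: 6.45
position: [563.3, 217.7, 217.1]
tool_rot: [0.987, 0.159, 0.0, -0.0]
contact_force: [0.3, -0.5, -1.6]
opening: 0.177
gripper_force: 30.0
```

Scaled: -0.0015 m / 0.6 = -0.0025, -0.001 m / 0.6 = -0.0017.

apply_moves --rows '[{"x": 0,"y": 0,"z": -0.0008,"roll": 0},{"x": 0,"y": 0,"z": -0.0017,"roll": 0},{"x": 0,"y": 0,"z": -0.0025,"roll": 0},{"x": 0,"y": 0,"z": -0.0025,"roll": 0}]'

```text
time: 6.85
position: [563.1, 217.6, 215.3]
tool_rot: [0.987, 0.159, 0.0, 0.0]
contact_force: [0.2, -0.4, -0.1]
opening: 0.177
gripper_force: 30.0
```

Scaled: -0.001 m / 0.6 = -0.0017, -0.0005 m / 0.6 = -0.0008.

apply_moves --rows '[{"x": 0,"y": 0,"z": -0.0008,"roll": 0},{"x": 0,"y": 0,"z": -0.0017,"roll": 0},{"x": 0,"y": 0,"z": -0.0017,"roll": 0}]'

```text
time: 7.15
position: [563.2, 217.7, 214.7]
tool_rot: [0.987, 0.159, 0.0, -0.0]
contact_force: [-1.3, -0.1, 3.7]
opening: 0.174
gripper_force: 30.0
```

apply_moves --rows '[{"x": 0,"y": 0,"z": 0,"roll": 0},{"x": 0,"y": 0,"z": 0,"roll": 0},{"x": 0,"y": 0,"z": 0,"roll": 0},{"x": 0,"y": 0,"z": 0,"roll": 0},{"x": 0,"y": 0,"z": 0,"roll": 0},{"x": 0,"y": 0,"z": 0.0167,"roll": 0},{"x": 0,"y": 0,"z": 0.05,"roll": 0},{"x": 0,"y": 0,"z": 0.0833,"roll": 0},{"x": 0,"y": 0,"z": 0.1167,"roll": 0},{"x": 0,"y": 0,"z": 0.1333,"roll": 0}]' --hand 0.1

```text
time: 8.15
position: [563.6, 217.8, 296.7]
tool_rot: [0.987, 0.159, 0.001, -0.0]
contact_force: [-0.6, 0.1, 1.1]
opening: 0.451
gripper_force: 0.0
```

Scaled: -0.4 m / 0.6 = -0.6667, -0.36 m / 0.6 = -0.6.

apply_moves --rows '[{"x": -0.015,"y": -0.0667,"z": 0,"roll": 0},{"x": -0.0283,"y": -0.1333,"z": 0,"roll": 0},{"x": -0.0433,"y": -0.2,"z": 0,"roll": 0},{"x": -0.0567,"y": -0.2667,"z": 0,"roll": 0},{"x": -0.0717,"y": -0.3333,"z": 0,"roll": 0},{"x": -0.0867,"y": -0.4,"z": 0,"roll": 0},{"x": -0.1,"y": -0.4667,"z": 0,"roll": 0},{"x": -0.115,"y": -0.5333,"z": 0,"roll": 0},{"x": -0.1283,"y": -0.6,"z": 0,"roll": 0},{"x": -0.1433,"y": -0.6667,"z": 0,"roll": 0}]' --hand -0.6

```text
time: 9.15
position: [476.5, -183.9, 294.5]
tool_rot: [0.987, 0.159, 0.0, 0.0]
contact_force: [0.6, -0.2, 0.2]
opening: 0.803
gripper_force: 0.0
```

Scaled: -0.135 m / 0.6 = -0.225, -0.11 m / 0.6 = -0.1833.

apply_moves --rows '[{"x": -0.0133,"y": -0.0633,"z": 0,"roll": 0},{"x": -0.0267,"y": -0.125,"z": 0,"roll": 0},{"x": -0.0383,"y": -0.1833,"z": 0,"roll": 0},{"x": -0.0483,"y": -0.225,"z": 0,"roll": 0},{"x": -0.0483,"y": -0.225,"z": 0,"roll": 0},{"x": -0.0483,"y": -0.225,"z": 0,"roll": 0}]'

```text
time: 9.75
position: [447.8, -317.4, 294.2]
tool_rot: [0.987, 0.158, -0.0, -0.0]
contact_force: [0.1, -0.1, 0.5]
opening: 0.799
gripper_force: 0.0
```

Scaled: -0.089 m / 0.6 = -0.1483, -0.085 m / 0.6 = -0.1417.

apply_moves --rows '[{"x": 0,"y": 0,"z": -0.0333,"roll": 0},{"x": 0,"y": 0,"z": -0.0667,"roll": 0},{"x": 0,"y": 0,"z": -0.1,"roll": 0},{"x": 0,"y": 0,"z": -0.125,"roll": 0},{"x": 0,"y": 0,"z": -0.1417,"roll": 0},{"x": 0,"y": 0,"z": -0.1483,"roll": 0},{"x": 0,"y": 0,"z": -0.1483,"roll": 0}]'

```text
time: 10.45
position: [448.2, -317.1, 205.0]
tool_rot: [0.987, 0.159, -0.0, -0.0]
contact_force: [-0.4, 0.3, 0.6]
opening: 0.802
gripper_force: 0.0
```

apply_moves --rows '[{"x": 0,"y": 0,"z": 0,"roll": 0},{"x": 0,"y": 0,"z": 0,"roll": 0},{"x": 0,"y": 0,"z": 0,"roll": 0},{"x": 0,"y": 0,"z": 0,"roll": 0},{"x": 0,"y": 0,"z": 0,"roll": 0},{"x": 0,"y": 0,"z": 0,"roll": 0},{"x": 0,"y": 0,"z": 0,"roll": 0},{"x": 0,"y": 0,"z": 0,"roll": 0},{"x": 0,"y": 0,"z": 0,"roll": 0},{"x": 0,"y": 0,"z": 0,"roll": 0}]' --hand 1 --force 40

```text
time: 11.45
position: [448.1, -317.3, 205.3]
tool_rot: [0.987, 0.159, -0.0, -0.0]
contact_force: [-0.7, -0.4, 2.4]
opening: 0.261
gripper_force: 40.0
```

Scaled: 0.09 m / 0.6 = 0.15, 0.085 m / 0.6 = 0.1417.

apply_moves --rows '[{"x": 0,"y": 0,"z": 0.0167,"roll": 0},{"x": 0,"y": 0,"z": 0.05,"roll": 0},{"x": 0,"y": 0,"z": 0.0917,"roll": 0},{"x": 0,"y": 0,"z": 0.125,"roll": 0},{"x": 0,"y": 0,"z": 0.1417,"roll": 0},{"x": 0,"y": 0,"z": 0.15,"roll": 0}]'

```text
time: 12.05
position: [448.2, -317.4, 296.4]
tool_rot: [0.987, 0.159, 0.001, 0.001]
contact_force: [-0.3, -0.2, -2.8]
opening: 0.264
gripper_force: 40.0
```

Scaled: 0.338 m / 0.6 = 0.5633, 0.302 m / 0.6 = 0.5033.

apply_moves --rows '[{"x": 0.0083,"y": 0.03,"z": 0,"roll": 0},{"x": 0.0217,"y": 0.0833,"z": 0,"roll": 0},{"x": 0.0367,"y": 0.1433,"z": 0,"roll": 0},{"x": 0.0517,"y": 0.2033,"z": 0,"roll": 0},{"x": 0.0683,"y": 0.2633,"z": 0,"roll": 0},{"x": 0.0833,"y": 0.3233,"z": 0,"roll": 0},{"x": 0.0983,"y": 0.3833,"z": 0,"roll": 0},{"x": 0.1133,"y": 0.4433,"z": 0,"roll": 0},{"x": 0.13,"y": 0.5033,"z": 0,"roll": 0},{"x": 0.145,"y": 0.5633,"z": 0,"roll": 0}]'

```text
time: 13.05
position: [535.0, 22.2, 294.5]
tool_rot: [0.987, 0.159, -0.001, -0.0]
contact_force: [-0.0, -0.3, -1.1]
opening: 0.268
gripper_force: 40.0
```

Scaled: 0.1165 m / 0.6 = 0.1942, 0.112 m / 0.6 = 0.1867.

apply_moves --rows '[{"x": 0.015,"y": 0.0583,"z": 0,"roll": 0},{"x": 0.03,"y": 0.1167,"z": 0,"roll": 0},{"x": 0.0417,"y": 0.16,"z": 0,"roll": 0},{"x": 0.0483,"y": 0.1867,"z": 0,"roll": 0},{"x": 0.05,"y": 0.1942,"z": 0,"roll": 0},{"x": 0.05,"y": 0.1942,"z": 0,"roll": 0},{"x": 0.05,"y": 0.1942,"z": 0,"roll": 0}]'

```text
time: 13.75
position: [564.7, 136.1, 294.9]
tool_rot: [0.987, 0.158, -0.001, 0.0]
contact_force: [-0.1, 0.0, -1.0]
opening: 0.267
gripper_force: 40.0
```

Scaled: -0.0795 m / 0.6 = -0.1325, 0.001 m / 0.6 = 0.0017.

apply_moves --rows '[{"x": 0,"y": 0.0017,"z": -0.0333,"roll": 0},{"x": 0,"y": 0.0017,"z": -0.0667,"roll": 0},{"x": 0,"y": 0.0017,"z": -0.0917,"roll": 0},{"x": 0,"y": 0.0017,"z": -0.11,"roll": 0},{"x": 0,"y": 0.0017,"z": -0.1217,"roll": 0},{"x": 0,"y": 0.0017,"z": -0.1283,"roll": 0},{"x": 0,"y": 0.0017,"z": -0.1308,"roll": 0},{"x": 0,"y": 0.0017,"z": -0.1325,"roll": 0},{"x": 0,"y": 0.0017,"z": -0.1325,"roll": 0}]'

```text
time: 14.65
position: [565.3, 138.2, 216.1]
tool_rot: [0.987, 0.159, 0.0, -0.0]
contact_force: [1.3, 0.6, -1.7]
opening: 0.266
gripper_force: 40.0
```

Scaled: -0.001 m / 0.6 = -0.0017, -0.0005 m / 0.6 = -0.0008.

apply_moves --rows '[{"x": 0,"y": 0,"z": -0.0008,"roll": 0},{"x": 0,"y": 0,"z": -0.0017,"roll": 0},{"x": 0,"y": 0,"z": -0.0017,"roll": 0}]'

```text
time: 14.95
position: [565.1, 138.2, 214.9]
tool_rot: [0.987, 0.159, 0.0, 0.0]
contact_force: [0.9, -0.2, -2.5]
opening: 0.263
gripper_force: 40.0
```

Scaled: -0.001 m / 0.6 = -0.0017, -0.0005 m / 0.6 = -0.0008.

apply_moves --rows '[{"x": 0,"y": 0,"z": -0.0008,"roll": 0},{"x": 0,"y": 0,"z": -0.0017,"roll": 0},{"x": 0,"y": 0,"z": -0.0017,"roll": 0}]'

```text
time: 15.25
position: [565.2, 138.2, 214.3]
tool_rot: [0.987, 0.159, 0.0, -0.0]
contact_force: [-1.3, 0.2, 5.0]
opening: 0.268
gripper_force: 40.0
```

Scaled: 0.08 m / 0.6 = 0.1333, 0.07 m / 0.6 = 0.1167.

apply_moves --rows '[{"x": 0,"y": 0,"z": 0,"roll": 0},{"x": 0,"y": 0,"z": 0,"roll": 0},{"x": 0,"y": 0,"z": 0,"roll": 0},{"x": 0,"y": 0,"z": 0,"roll": 0},{"x": 0,"y": 0,"z": 0,"roll": 0},{"x": 0,"y": 0,"z": 0.0167,"roll": 0},{"x": 0,"y": 0,"z": 0.05,"roll": 0},{"x": 0,"y": 0,"z": 0.0833,"roll": 0},{"x": 0,"y": 0,"z": 0.1167,"roll": 0},{"x": 0,"y": 0,"z": 0.1333,"roll": 0}]' --hand 0

```text
time: 16.25
position: [565.6, 138.2, 296.1]
tool_rot: [0.987, 0.159, 0.001, -0.0]
contact_force: [0.4, -0.0, 0.1]
opening: 0.498
gripper_force: 0.0
```

Scaled: -0.4 m / 0.6 = -0.6667, -0.36 m / 0.6 = -0.6.

apply_moves --rows '[{"x": 0.0033,"y": -0.0667,"z": 0,"roll": 0},{"x": 0.0067,"y": -0.1333,"z": 0,"roll": 0},{"x": 0.0083,"y": -0.2,"z": 0,"roll": 0},{"x": 0.0117,"y": -0.2667,"z": 0,"roll": 0},{"x": 0.015,"y": -0.3333,"z": 0,"roll": 0},{"x": 0.0167,"y": -0.4,"z": 0,"roll": 0},{"x": 0.02,"y": -0.4667,"z": 0,"roll": 0},{"x": 0.0233,"y": -0.5333,"z": 0,"roll": 0},{"x": 0.0267,"y": -0.6,"z": 0,"roll": 0},{"x": 0.0283,"y": -0.6667,"z": 0,"roll": 0}]' --hand -0.8

```text
time: 17.25
position: [581.9, -263.5, 293.9]
tool_rot: [0.987, 0.159, -0.0, -0.0]
contact_force: [1.3, 0.0, 0.9]
opening: 0.902
gripper_force: 0.0
```

Scaled: -0.0525 m / 0.6 = -0.0875, -0.03 m / 0.6 = -0.05.

apply_moves --rows '[{"x": 0.0017,"y": -0.05,"z": 0,"roll": 0},{"x": 0.0033,"y": -0.0875,"z": 0,"roll": 0},{"x": 0.0033,"y": -0.0875,"z": 0,"roll": 0},{"x": 0.0033,"y": -0.0875,"z": 0,"roll": 0}]'

```text
time: 17.65
position: [583.9, -314.0, 293.5]
tool_rot: [0.987, 0.158, -0.0, -0.0]
contact_force: [-0.7, -0.1, -0.1]
opening: 0.897
gripper_force: 0.0
```

Scaled: -0.0885 m / 0.6 = -0.1475, -0.084 m / 0.6 = -0.14.

apply_moves --rows '[{"x": 0.0017,"y": 0,"z": -0.0333,"roll": 0},{"x": 0.0017,"y": 0,"z": -0.0667,"roll": 0},{"x": 0.0017,"y": 0,"z": -0.1,"roll": 0},{"x": 0.0017,"y": 0,"z": -0.125,"roll": 0},{"x": 0.0017,"y": 0,"z": -0.14,"roll": 0},{"x": 0.0017,"y": 0,"z": -0.1475,"roll": 0},{"x": 0.0017,"y": 0,"z": -0.1475,"roll": 0}]'

```text
time: 18.35
position: [585.2, -314.0, 205.0]
tool_rot: [0.987, 0.159, -0.0, -0.0]
contact_force: [0.3, -0.6, -0.7]
opening: 0.897
gripper_force: 0.0
```

apply_moves --rows '[{"x": 0,"y": 0,"z": 0,"roll": 0},{"x": 0,"y": 0,"z": 0,"roll": 0},{"x": 0,"y": 0,"z": 0,"roll": 0},{"x": 0,"y": 0,"z": 0,"roll": 0},{"x": 0,"y": 0,"z": 0,"roll": 0},{"x": 0,"y": 0,"z": 0,"roll": 0},{"x": 0,"y": 0,"z": 0,"roll": 0},{"x": 0,"y": 0,"z": 0,"roll": 0},{"x": 0,"y": 0,"z": 0,"roll": 0},{"x": 0,"y": 0,"z": 0,"roll": 0}]' --hand 1 --force 50

```text
time: 19.35
position: [585.1, -314.4, 205.3]
tool_rot: [0.987, 0.159, -0.0, 0.0]
contact_force: [-0.1, -0.1, 1.0]
opening: 0.355
gripper_force: 50.0
```

Scaled: 0.09 m / 0.6 = 0.15, 0.085 m / 0.6 = 0.1417.

apply_moves --rows '[{"x": 0,"y": 0,"z": 0.0167,"roll": 0},{"x": 0,"y": 0,"z": 0.05,"roll": 0},{"x": 0,"y": 0,"z": 0.0917,"roll": 0},{"x": 0,"y": 0,"z": 0.125,"roll": 0},{"x": 0,"y": 0,"z": 0.1417,"roll": 0},{"x": 0,"y": 0,"z": 0.15,"roll": 0}]'

```text
time: 19.95
position: [585.2, -314.4, 296.4]
tool_rot: [0.987, 0.159, 0.0, 0.0]
contact_force: [-0.3, -0.6, -3.9]
opening: 0.352
gripper_force: 50.0
```

Scaled: 0.338 m / 0.6 = 0.5633, 0.302 m / 0.6 = 0.5033.

apply_moves --rows '[{"x": -0.0067,"y": 0.03,"z": 0,"roll": 0},{"x": -0.0183,"y": 0.0833,"z": 0,"roll": 0},{"x": -0.0317,"y": 0.1433,"z": 0,"roll": 0},{"x": -0.045,"y": 0.2033,"z": 0,"roll": 0},{"x": -0.0583,"y": 0.2633,"z": 0,"roll": 0},{"x": -0.0717,"y": 0.3233,"z": 0,"roll": 0},{"x": -0.085,"y": 0.3833,"z": 0,"roll": 0},{"x": -0.0983,"y": 0.4433,"z": 0,"roll": 0},{"x": -0.1117,"y": 0.5033,"z": 0,"roll": 0},{"x": -0.125,"y": 0.5633,"z": 0,"roll": 0}]'

```text
time: 20.95
position: [508.4, 25.6, 294.3]
tool_rot: [0.987, 0.159, -0.001, -0.0]
contact_force: [0.9, -0.2, -3.1]
opening: 0.354
gripper_force: 50.0
```

Scaled: 0.1115 m / 0.6 = 0.1858, 0.108 m / 0.6 = 0.18.

apply_moves --rows '[{"x": -0.0133,"y": 0.0583,"z": 0,"roll": 0},{"x": -0.0267,"y": 0.1167,"z": 0,"roll": 0},{"x": -0.035,"y": 0.1567,"z": 0,"roll": 0},{"x": -0.04,"y": 0.18,"z": 0,"roll": 0},{"x": -0.0417,"y": 0.1858,"z": 0,"roll": 0},{"x": -0.0417,"y": 0.1858,"z": 0,"roll": 0},{"x": -0.0417,"y": 0.1858,"z": 0,"roll": 0}]'

```text
time: 21.65
position: [485.1, 134.4, 295.1]
tool_rot: [0.987, 0.158, -0.0, 0.0]
contact_force: [-0.2, -1.1, -3.7]
opening: 0.354
gripper_force: 50.0
```

Scaled: -0.08 m / 0.6 = -0.1333, -0.079 m / 0.6 = -0.1317.

apply_moves --rows '[{"x": 0,"y": 0,"z": -0.0333,"roll": 0},{"x": 0,"y": 0,"z": -0.0667,"roll": 0},{"x": 0,"y": 0,"z": -0.0917,"roll": 0},{"x": 0,"y": 0,"z": -0.11,"roll": 0},{"x": 0,"y": 0,"z": -0.1217,"roll": 0},{"x": 0,"y": 0,"z": -0.1283,"roll": 0},{"x": 0,"y": 0,"z": -0.1317,"roll": 0},{"x": 0,"y": 0,"z": -0.1333,"roll": 0},{"x": 0,"y": 0,"z": -0.1333,"roll": 0}]'

```text
time: 22.55
position: [485.3, 135.2, 215.6]
tool_rot: [0.987, 0.159, 0.0, -0.0]
contact_force: [-0.9, 0.2, -3.1]
opening: 0.358
gripper_force: 50.0
```

Scaled: -0.001 m / 0.6 = -0.0017, -0.0005 m / 0.6 = -0.0008.

apply_moves --rows '[{"x": 0,"y": 0,"z": -0.0008,"roll": 0},{"x": 0,"y": 0,"z": -0.0017,"roll": 0},{"x": 0,"y": 0,"z": -0.0017,"roll": 0}]'

```text
time: 22.85
position: [485.1, 135.2, 214.4]
tool_rot: [0.987, 0.159, 0.0, -0.0]
contact_force: [0.2, -0.1, -1.9]
opening: 0.354
gripper_force: 50.0
```

Scaled: -0.001 m / 0.6 = -0.0017, -0.0005 m / 0.6 = -0.0008.

apply_moves --rows '[{"x": 0,"y": 0,"z": -0.0008,"roll": 0},{"x": 0,"y": 0,"z": -0.0017,"roll": 0},{"x": 0,"y": 0,"z": -0.0017,"roll": 0}]'

```text
time: 23.15
position: [485.2, 135.2, 214.3]
tool_rot: [0.987, 0.159, 0.0, -0.0]
contact_force: [-2.5, -1.1, 10.2]
opening: 0.354
gripper_force: 50.0
```

Scaled: 0.08 m / 0.6 = 0.1333, 0.05 m / 0.6 = 0.0833.

apply_moves --rows '[{"x": 0,"y": 0,"z": 0.0008,"roll": 0},{"x": 0,"y": 0,"z": 0.0008,"roll": 0},{"x": 0,"y": 0,"z": 0.0008,"roll": 0},{"x": 0,"y": 0,"z": 0.0008,"roll": 0},{"x": 0,"y": 0,"z": 0.0008,"roll": 0},{"x": 0,"y": 0,"z": 0.0167,"roll": 0},{"x": 0,"y": 0,"z": 0.05,"roll": 0},{"x": 0,"y": 0,"z": 0.0833,"roll": 0},{"x": 0,"y": 0,"z": 0.1167,"roll": 0},{"x": 0,"y": 0,"z": 0.1333,"roll": 0}]' --hand -0.15

```text
time: 24.15
position: [485.5, 135.2, 295.3]
tool_rot: [0.987, 0.159, 0.001, -0.0]
contact_force: [0.1, 0.9, 0.8]
opening: 0.577
gripper_force: 0.0
```

Scaled: -0.343 m / 0.6 = -0.5717, -0.312 m / 0.6 = -0.52.

apply_moves --rows '[{"x": -0.0067,"y": -0.065,"z": 0,"roll": 0},{"x": -0.0133,"y": -0.13,"z": 0,"roll": 0},{"x": -0.02,"y": -0.195,"z": 0,"roll": 0},{"x": -0.0283,"y": -0.26,"z": 0,"roll": 0},{"x": -0.035,"y": -0.325,"z": 0,"roll": 0},{"x": -0.0417,"y": -0.39,"z": 0,"roll": 0},{"x": -0.0483,"y": -0.455,"z": 0,"roll": 0},{"x": -0.055,"y": -0.52,"z": 0,"roll": 0},{"x": -0.06,"y": -0.5717,"z": 0,"roll": 0},{"x": -0.06,"y": -0.5717,"z": 0,"roll": 0}]' --hand -1

```text
time: 25.15
position: [448.9, -210.8, 293.5]
tool_rot: [0.988, 0.157, 0.0, 0.001]
contact_force: [0.1, 0.1, -0.5]
opening: 0.995
gripper_force: 0.0
```

apply_moves --rows '[{"x": 0,"y": 0,"z": 0,"roll": 0},{"x": 0,"y": 0,"z": 0,"roll": 0}]'

```text
time: 25.35
position: [448.9, -207.1, 293.2]
tool_rot: [0.987, 0.159, -0.0, -0.0]
contact_force: [-0.0, 0.5, -0.1]
opening: 1.003
gripper_force: 0.0
```

Scaled: -0.088 m / 0.6 = -0.1467, -0.084 m / 0.6 = -0.14.

apply_moves --rows '[{"x": 0,"y": -0.0017,"z": -0.0333,"roll": 0},{"x": 0,"y": -0.0017,"z": -0.0667,"roll": 0},{"x": 0,"y": -0.0017,"z": -0.1,"roll": 0},{"x": 0,"y": -0.0017,"z": -0.125,"roll": 0},{"x": 0,"y": -0.0017,"z": -0.14,"roll": 0},{"x": 0,"y": -0.0017,"z": -0.1467,"roll": 0},{"x": 0,"y": -0.0017,"z": -0.1467,"roll": 0}]'

```text
time: 26.05
position: [449.2, -208.3, 205.1]
tool_rot: [0.987, 0.159, -0.0, -0.0]
contact_force: [-1.1, 0.0, 0.7]
opening: 0.993
gripper_force: 0.0
```

apply_moves --rows '[{"x": 0,"y": 0,"z": 0,"roll": 0},{"x": 0,"y": 0,"z": 0,"roll": 0},{"x": 0,"y": 0,"z": 0,"roll": 0},{"x": 0,"y": 0,"z": 0,"roll": 0},{"x": 0,"y": 0,"z": 0,"roll": 0},{"x": 0,"y": 0,"z": 0,"roll": 0},{"x": 0,"y": 0,"z": 0,"roll": 0},{"x": 0,"y": 0,"z": 0,"roll": 0},{"x": 0,"y": 0,"z": 0,"roll": 0},{"x": 0,"y": 0,"z": 0,"roll": 0}]' --hand 1 --force 58

```text
time: 27.05
position: [449.1, -208.8, 205.3]
tool_rot: [0.987, 0.159, -0.0, -0.0]
contact_force: [-0.2, 1.3, 4.0]
opening: 0.444
gripper_force: 58.0
```

apply_moves --rows '[{"x": 0,"y": 0,"z": 0.0167,"roll": 0},{"x": 0,"y": 0,"z": 0.05,"roll": 0},{"x": 0,"y": 0,"z": 0.0917,"roll": 0},{"x": 0,"y": 0,"z": 0.1333,"roll": 0},{"x": 0,"y": 0,"z": 0.1583,"roll": 0},{"x": 0,"y": 0,"z": 0.1667,"roll": 0}]'

```text
time: 27.65
position: [449.3, -209.0, 307.0]
tool_rot: [0.987, 0.159, 0.001, 0.001]
contact_force: [-0.4, 0.5, -5.7]
opening: 0.444
gripper_force: 58.0
```

Scaled: 0.325 m / 0.6 = 0.5417, 0.001 m / 0.6 = 0.0017.

apply_moves --rows '[{"x": 0.0017,"y": 0.025,"z": 0,"roll": 0},{"x": 0.005,"y": 0.075,"z": 0,"roll": 0},{"x": 0.01,"y": 0.1333,"z": 0,"roll": 0},{"x": 0.015,"y": 0.1917,"z": 0,"roll": 0},{"x": 0.02,"y": 0.25,"z": 0,"roll": 0},{"x": 0.025,"y": 0.3083,"z": 0,"roll": 0},{"x": 0.03,"y": 0.3667,"z": 0,"roll": 0},{"x": 0.035,"y": 0.425,"z": 0,"roll": 0},{"x": 0.04,"y": 0.4833,"z": 0,"roll": 0},{"x": 0.045,"y": 0.5417,"z": 0,"roll": 0}]'

```text
time: 28.65
position: [475.0, 118.1, 304.1]
tool_rot: [0.987, 0.159, -0.001, 0.0]
contact_force: [0.7, -1.0, -5.0]
opening: 0.443
gripper_force: 58.0
```

Scaled: 0.099 m / 0.6 = 0.165, 0.096 m / 0.6 = 0.16.

apply_moves --rows '[{"x": 0.005,"y": 0.0583,"z": 0,"roll": 0},{"x": 0.0083,"y": 0.1083,"z": 0,"roll": 0},{"x": 0.01,"y": 0.1433,"z": 0,"roll": 0},{"x": 0.0117,"y": 0.16,"z": 0,"roll": 0},{"x": 0.0117,"y": 0.165,"z": 0,"roll": 0},{"x": 0.0117,"y": 0.165,"z": 0,"roll": 0},{"x": 0.0117,"y": 0.165,"z": 0,"roll": 0}]'

```text
time: 29.35
position: [482.8, 214.3, 304.9]
tool_rot: [0.987, 0.158, -0.001, 0.0]
contact_force: [0.2, -0.6, -4.2]
opening: 0.445
gripper_force: 58.0
```

Scaled: -0.09 m / 0.6 = -0.15, -0.089 m / 0.6 = -0.1483.

apply_moves --rows '[{"x": 0,"y": 0,"z": -0.0333,"roll": 0},{"x": 0,"y": 0,"z": -0.0667,"roll": 0},{"x": 0,"y": 0,"z": -0.1,"roll": 0},{"x": 0,"y": 0,"z": -0.1233,"roll": 0},{"x": 0,"y": 0,"z": -0.1367,"roll": 0},{"x": 0,"y": 0,"z": -0.145,"roll": 0},{"x": 0,"y": 0,"z": -0.1483,"roll": 0},{"x": 0,"y": 0,"z": -0.15,"roll": 0},{"x": 0,"y": 0,"z": -0.15,"roll": 0}]'

```text
time: 30.25
position: [483.3, 215.2, 215.7]
tool_rot: [0.987, 0.159, 0.0, -0.0]
contact_force: [0.2, 0.8, -5.6]
opening: 0.447
gripper_force: 58.0
```

Scaled: -0.001 m / 0.6 = -0.0017, -0.0005 m / 0.6 = -0.0008.

apply_moves --rows '[{"x": 0,"y": 0,"z": -0.0008,"roll": 0},{"x": 0,"y": 0,"z": -0.0017,"roll": 0},{"x": 0,"y": 0,"z": -0.0017,"roll": 0}]'

```text
time: 30.55
position: [483.1, 215.2, 214.4]
tool_rot: [0.987, 0.159, 0.0, -0.0]
contact_force: [0.2, -0.1, -5.4]
opening: 0.444
gripper_force: 58.0
```

Scaled: -0.001 m / 0.6 = -0.0017, -0.0005 m / 0.6 = -0.0008.

apply_moves --rows '[{"x": 0,"y": 0,"z": -0.0008,"roll": 0},{"x": 0,"y": 0,"z": -0.0017,"roll": 0},{"x": 0,"y": 0,"z": -0.0017,"roll": 0}]'

```text
time: 30.85
position: [483.2, 215.2, 214.3]
tool_rot: [0.987, 0.159, 0.0, -0.0]
contact_force: [-3.6, -2.0, 8.0]
opening: 0.45
gripper_force: 58.0
```

Scaled: 0.1 m / 0.6 = 0.1667, 0.08 m / 0.6 = 0.1333.

apply_moves --rows '[{"x": 0,"y": 0,"z": 0.0008,"roll": 0},{"x": 0,"y": 0,"z": 0.0008,"roll": 0},{"x": 0,"y": 0,"z": 0.0008,"roll": 0},{"x": 0,"y": 0,"z": 0.0008,"roll": 0},{"x": 0,"y": 0,"z": 0.0008,"roll": 0},{"x": 0,"y": 0,"z": 0.0167,"roll": 0},{"x": 0,"y": 0,"z": 0.05,"roll": 0},{"x": 0,"y": 0,"z": 0.0917,"roll": 0},{"x": 0,"y": 0,"z": 0.1333,"roll": 0},{"x": 0,"y": 0,"z": 0.1667,"roll": 0}]' --hand -0.27

```text
time: 31.85
position: [483.2, 215.2, 315.2]
tool_rot: [0.987, 0.159, 0.001, -0.0]
contact_force: [-0.5, 0.2, 0.0]
opening: 0.631
gripper_force: 0.0
```

Scaled: -0.26 m / 0.6 = -0.4333, -0.24 m / 0.6 = -0.4.

apply_moves --rows '[{"x": 0,"y": -0.05,"z": 0.0333,"roll": 0},{"x": 0,"y": -0.1,"z": 0.0667,"roll": 0},{"x": 0,"y": -0.15,"z": 0.1,"roll": 0},{"x": 0,"y": -0.2,"z": 0.1,"roll": 0},{"x": 0,"y": -0.25,"z": 0.1,"roll": 0},{"x": 0,"y": -0.3,"z": 0.1,"roll": 0},{"x": 0,"y": -0.35,"z": 0.1,"roll": 0},{"x": 0,"y": -0.4,"z": 0.1,"roll": 0},{"x": 0,"y": -0.4333,"z": 0.1,"roll": 0},{"x": 0,"y": -0.4333,"z": 0.1,"roll": 0}]'

```text
time: 32.85
position: [483.0, -46.7, 373.9]
tool_rot: [0.988, 0.157, 0.0, 0.0]
contact_force: [0.5, 0.9, -0.6]
opening: 0.63
gripper_force: 0.0
```

Run:
```python
from h import *
o=np.zeros((600,800,3),np.uint8)
t=camera("top"); s=camera("scene"); cv2.imwrite("pics/t9.png",t); cv2.imwrite("pics/s9.png",s)
for n,im in(("top",t),("scene",s)):
    for d,p in((16,(562.9,217.1)),(24,(564.9,137.1)),(40,(483,215.2)),(32,(484.9,135.2))):
        uv=proj(n,np.c_[circ*d/2+p,0*a+64],None); cv2.polylines(im,[uv.round().astype(np.int32)],True,(0,0,255),1)
o[:330,:330]=cv2.resize(t[195:305,170:280],None,fx=3,fy=3); o[:330,350:740]=cv2.resize(s[140:250,305:435],None,fx=3,fy=3)
o[350:590,:400]=t[80:320,170:570]; o[350:590,400:]=s[180:420,50:450]
cv2.imwrite("pics/c9.png",o)
```

```text
(no output)
```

View pics/c9.png

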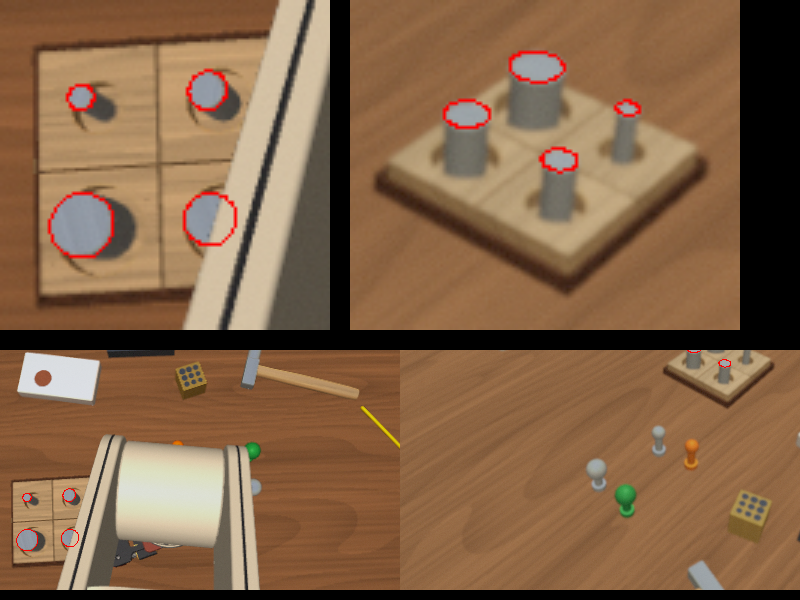

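All four punches stand upright in their own pockets, with their tops on the predicted circles at 64 mm height. In the crop's scene view those tops are at (627,108), (559,160), (467,114) and (537,67). The ball-headed punches and their look-alikes are still standing where they were.

```bash
python3 -c "
from workcell import *
print(hand_in())"
```

```text
the job is handed in; nothing more can be done
None
```

All four flat-topped punches are upright on the floors of their matching pockets, the ball-headed punches were left untouched, and the job was handed in at about 33 s of the 96 s allowed.

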